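# Push the vial rack into the analyser's loading corner and start it

### The arm

A 7-joint arm with a two-finger parallel gripper is mounted at the origin on the work surface. World frame = base frame: x ahead of the robot, y to its left, z up, the work surface at z = 0. Lengths are in m, angles in rad, forces in N, time in s.
With the tool pointing down it reaches from about 0.425 to 0.875 m from the base axis. Payload 4.7 kg.
Tool frame: the origin (TCP) lies on the mounting face of the last link; the fingertips stand 182 mm ahead of it and the grasp point (between the pads) lies 164 mm ahead of it; x points along the fingers, y is the direction in which the jaws open and shut, and the axes are right-handed (so a half turn about x gives the same grasp; the last joint's range is limited). The gripper opens to 87 mm and grips with 3 to 60 N. Pads are 19 mm wide; open, the fingers measure 117 mm over their backs; the gripper's body (75 mm by 190 mm) begins 51 mm behind the grasp point.
Start: joints at [1.246, 0.321, -0.07, 1.45, 0.023, 1.371, -0.057], TCP at [0.216, -0.613, 0.405] pointing down, gripper open.
Joint ranges: [-2.86, 2.86], [-0.3, 2.09], [-1.38, 1.24], [0.06, 2.45], [-1.56, 4.7], [0.09, 2.05], [-2.69, 2.69]. Speed limits (rad/s): [2.57, 2.57, 3.14, 3.14, 3.14, 3.14, 3.14].

### API

Orientations are given as a rotation vector (axis times angle).
In Python, from bench import monitor, get_image, ctrl gives the robot as it stands.
- The arm moves only by the shell command python3 -m creep 'ROWS' [FORCE]. ROWS is JSON, a list of rows, each a list of 7 numbers: the shift along the tool's x, y, z in mm, then the turn, a rotation vector about the tool's x, y, z in rad, then the finger opening in mm, from 0 to 87. A call has 1 to 5 rows; each row shifts and turns the commanded pose from where the row before left it, along the tool's axes as they then stand; what a row does not reach is not made up. A row lasts 1/10 s, in which the tool goes at most 50 mm and 8.59 degrees, less where a joint would pass 70% of its speed; a pose out of reach is approached as far as the arm can. A call is refused whole if a number of a shift passes 50 or a number of a turn 0.15, either way. A call with a gripper value outside its range is refused whole. The fingers move at their own pace and stop on an object; FORCE is the grip in N (left out, the last holds). Time passes only in rows, so rows that do not move let the fingers close. It gives the time, the measured TCP pose, the force and the opening at its end, in the units of the state.
- monitor.get_state(): the state, without advancing time (a new reading comes with each control period).
- get_image(name): name is "scene" or "top" or "wrist"; returns a dict with "img" (480x640x3 uint8, red, green, blue), "mtx" (3x3 intrinsics, pixels), "view" (4x4, takes a point from world to camera coordinates). Camera axes: x right, y up, looking along -z (the intrinsics and any distortion apply to the point x, -y, -z); pixel columns grow to the right and rows downward; lengths in m; the calibration is good to about 2 mm. A picture is of the moment at which its call begins. There is no depth.
- ctrl.close_job(): hands the job in, once; it reports no verdict.
The state is a dict: "time": time; "joint_positions": joint angles; "qd": joint speeds; "joint_torque": joint torques, N m; "position": TCP position; "tool_rot": TCP orientation; "ft_force": force on the tool from outside, world axes, zero at the start; "torque": the same for the moment, N m; "grip_width": opening from 0.0 (shut) to 1.0 (fully open).
Only numpy, scipy, OpenCV 4.12 (cv2) and the standard library are available. Lean on these libraries where they do the work, as an engineer would, in place of code of your own. Each camera call takes 0.05 s, during which the arm holds its last target.

### The job

Without picking anything up, push the teal vial rack along the table until it sits snug in the analyser's loading corner: its long side flat against the stop and its end against the orange side fence. Then press the green start button fully down and let it come back up. Push only on the rack, never on the vials, do not press start before the rack is home, and leave everything else on the table as it stands.

Things in the scene. Friction and masses are not known exactly. Their poses are not given: they have to be found in the camera images.
- analyser: White bench analyser, fixed. Origin on the table at the foot of its stop face, at mid-width; +x points into the machine (within 0.25 rad of world x), +y along the stop, z up. Stop face: plane x = 0, black rubber, y from -140 to 140 mm, 50 mm high. Behind it a flat deck at z = 50 mm to x = 80 mm, then a console 95 mm high to x = 200 mm. Rack home: its origin at x = -44, y = +45 mm here.
- corner (a point): The loading corner, on the table: where the analyser's stop face meets the inner face of the orange side fence (analyser x = 0, y = +120 mm; same axes). From here the fence runs 75 mm towards -x; it is 30 mm high and 15 mm thick.
- rack: Loose teal block with three vials in a row, 88 (its x) by 150 (its y) by 36 mm high, 0.25 to 0.5 kg; slides with a push of 1.5 to 4.5 N. Origin at the centre of its underside. Starts flat on the table 4 to 11 cm off the stop and 4 to 9 cm short of home along analyser +y, turned up to 0.35 rad from the analyser. Its +x side goes against the stop, its +y end against the fence.
- start_top (a point): Centre of the top of the round green start button (30 mm across, in a grey housing) on the analyser's front deck, facing up. It moves with the button.
- start (a joint): Travel of the start button: 0 released, 0.006 m fully down (5 N); it springs back.
- vial1: Amber vial with a white cap, 23 mm across, 58 mm tall, standing loosely in a pocket of the rack, 26 mm deep (at rack x = 0, y = -46 mm); its top is 68 mm above the table. Origin at the centre of its underside.
- vial2: Amber vial with a red cap, 23 mm across, 58 mm tall, standing loosely in a pocket of the rack, 26 mm deep (at rack x = 0, y = 0 mm); its top is 68 mm above the table. Origin at the centre of its underside.
- vial3: Amber vial with a blue cap, 23 mm across, 58 mm tall, standing loosely in a pocket of the rack, 26 mm deep (at rack x = 0, y = 46 mm); its top is 68 mm above the table. Origin at the centre of its underside.
- spray: White bottle with blue cap, 60 mm across, 170 mm tall, beyond the side fence. A bystander, to be left alone. Origin at the centre of its underside.
- jar: Clear jar with white cap and label, 60 mm across, 75 mm tall, on the left of the table. A bystander, to be left alone. Origin at the centre of its underside.
- tape: Roll of white tape lying flat, 84 mm across, 25 mm high, on the right. A bystander, to be left alone. Origin at the centre of its underside.
- stopwatch: Red round stopwatch lying flat, 58 mm across, 17 mm high, to the right of the analyser's loading side. A bystander, to be left alone. Origin at the centre of its underside.
- weight: Steel disc weight with a knob, 90 mm across, 38 mm high, on the left. A bystander, to be left alone. Origin at the centre of its underside.
- cup: White plastic cup, 72 mm across, 85 mm tall, on the right. A bystander, to be left alone. Origin at the centre of its underside.

How it is judged:
On the way, in this order (a step that is already met when the one before it is completed fails the run):
1. the rack is home in the corner, start not yet pressed (x of rack in the frame of analyser above -0.049 m and y of rack in the frame of analyser above 0.04 m and angle between the x axis of rack and the x axis of analyser, either way round below 0.06 rad and value of joint start below 0.002 m), for 0.2 s.
2. the start button is pressed fully down (x of rack in the frame of analyser above -0.049 m and y of rack in the frame of analyser above 0.04 m and angle between the x axis of rack and the x axis of analyser, either way round below 0.06 rad and value of joint start above 0.0045 m), for 0.05 s.
At the end, for the whole second after the job is handed in: The rack lies flat and at rest on the table, its long side within 5 mm of the stop and its end within 5 mm of the side fence, square to the analyser within 0.06 rad; all three vials stand in their pockets; the start button has been pressed after that (at least 4.5 mm) and is up again (x of rack in the frame of analyser above -0.049 m and y of rack in the frame of analyser above 0.04 m and angle between the x axis of rack and the x axis of analyser, either way round below 0.06 rad and z of each of vial1, vial2, vial3 in the frame of rack below 0.016 m and height (world z) of rack below 0.004 m and angle between rack's own z axis and vertical below 0.05 rad and linear speed of rack below 0.01 m/s and value of joint start below 0.0015 m); the robot touches nothing.
It fails at once if the start button is pressed before the rack is home (value of joint start above 0.003 m and not (x of rack in the frame of analyser above -0.049 m and y of rack in the frame of analyser above 0.04 m and angle between the x axis of rack and the x axis of analyser, either way round below 0.06 rad)).
It fails at once if the rack is lifted or tipped (height (world z) of rack above 0.01 m or angle between rack's own z axis and vertical above 0.15 rad).
It fails at once if a vial is pushed, gripped or lifted (contact force between any of the fingers, the arm and vial1 above 1.5 N or contact force between any of the fingers, the arm and vial2 above 1.5 N or contact force between any of the fingers, the arm and vial3 above 1.5 N or z of any of vial1, vial2, vial3 in the frame of rack above 0.018 m).
It fails at once if a bystander is moved more than 2 cm or toppled (distance of any of spray, jar, tape, stopwatch, weight, cup from where it was at the start of the episode above 0.02 m or angle between any of spray, jar, tape, stopwatch, weight, cup's own z axis and vertical above 0.4 rad).
It also fails if it takes over 61 s, if anything falls off the work surface, if the arm or the gripper's body presses on something with over 40 N, if the wrist force passes 120 N, or if a joint passes its speed limit or range.

## Working session

There is one attempt and no reset: what is moved stays moved. The work goes in short steps, Python scripts to look and compute and a shell command to move; the robot and the scene stay as the last step left them, time stands still between calls to the robot, and variables do not carry over. Pictures are saved under pics/ and viewed, and the job is handed in when it is done.

```bash
mkdir -p pics; ls
cat > h.py <<'E'
import numpy as np, cv2
from bench import monitor, get_image, ctrl
def shot(n,f):
    d=get_image(n); cv2.imwrite('pics/'+f+'.png',d['img'][:,:,::-1]); np.savez('pics/'+f+'.npz',mtx=d['mtx'],view=d['view'],img=d['img'])
    return d
def proj(d,P):
    P=np.atleast_2d(P); c=(d['view'][:3,:3]@P.T).T+d['view'][:3,3]
    c=c*[1,-1,-1]; p=(d['mtx']@c.T).T; return p[:,:2]/p[:,2:]
def back(d,uv,z):
    uv=np.atleast_2d(uv).astype(float); R=d['view'][:3,:3]; t=d['view'][:3,3]; o=-R.T@t
    r=(np.linalg.inv(d['mtx'])@np.c_[uv,np.ones(len(uv))].T).T*[1,-1,-1]
    w=(R.T@r.T).T; s=(z-o[2])/w[:,2]; return o+w*s[:,None]
def load(f): return dict(np.load('pics/'+f+'.npz'))
E
python3 - <<'E'
from h import *
s=monitor.get_state(); print(s)
for n in ['scene','top']:
    d=shot(n,n+'0'); print(d.keys(),d['mtx'],d['view'])
E
```

```text
pics
{'time': 0.0, 'joint_positions': array([ 1.24607073,  0.32184081, -0.07006268,  1.45166182,  0.02264452,
        1.37080186, -0.05690579]), 'qd': array([-1.72133712e-03,  2.19145842e-04,  8.44684430e-04,  9.02841527e-05,
        1.62255871e-03,  3.17267928e-04,  7.59880912e-05]), 'joint_torque': array([ 3.09441680e-05, -4.91287422e+01, -4.04000301e-01, -3.12528741e+01,
       -6.40635495e-02,  4.37452400e-02,  2.13025046e-04]), 'position': array([ 0.2159305 , -0.61287373,  0.40365608]), 'tool_rot': array([ 2.03786285,  0.35060834, -2.03883471]), 'ft_force': array([-0.14964393,  0.04843658,  0.13305437]), 'torque': array([-0.00167032,  0.00195175, -0.03602141]), 'grip_width': 0.998627879973706}
dict_keys(['img', 'mtx', 'view']) [[608.96686922   0.         321.19298817]
 [  0.         608.96686922 235.07871285]
 [  0.           0.           1.        ]] [[-0.89508307  0.44570315  0.0132287   0.48463067]
 [-0.33771596 -0.69699297  0.6325731   0.11216856]
 [ 0.29116013  0.56173793  0.77438768 -1.54172702]
 [ 0.          0.          0.          1.        ]]
dict_keys(['img', 'mtx', 'view']) [[534.57479743   0.         319.92555093]
 [  0.         534.57479743 244.88068618]
 [  0.           0.           1.        ]] [[ 0.03402555 -0.99941695 -0.00283166 -0.04387681]
 [ 0.9784607   0.0327346   0.20382125 -0.53222418]
 [-0.20360971 -0.00970579  0.97900403 -1.14276045]
 [ 0.          0.          0.          1.        ]]
```

View pics/top0.png

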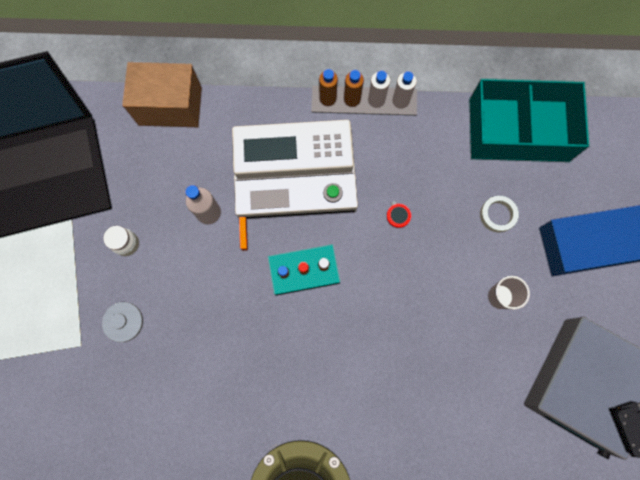

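View pics/scene0.png

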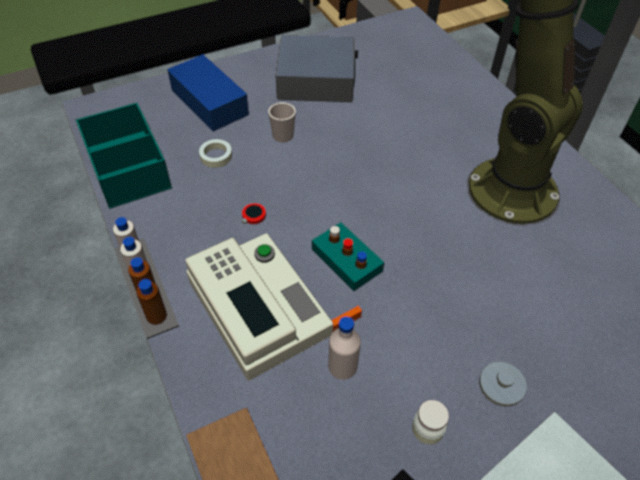

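The top view shows the analyser with its deck front edge at about (235,214)-(356,211), the orange fence at (243,233), the rack at (304,270) with blue cap at the fence side, and the button at (333,192). I'll enlarge that area.

Run:
```python
from h import *
i=load('top0')['img'][165:305,215:375]
cv2.imwrite('pics/c0.png',cv2.resize(i,(800,700),interpolation=cv2.INTER_CUBIC)[:600,:,::-1])
i=load('scene0')['img'][210:370,180:390]
cv2.imwrite('pics/c1.png',cv2.resize(i,(786,600),interpolation=cv2.INTER_CUBIC)[:,:,::-1])
```

```text
(no output)
```

View pics/c0.png

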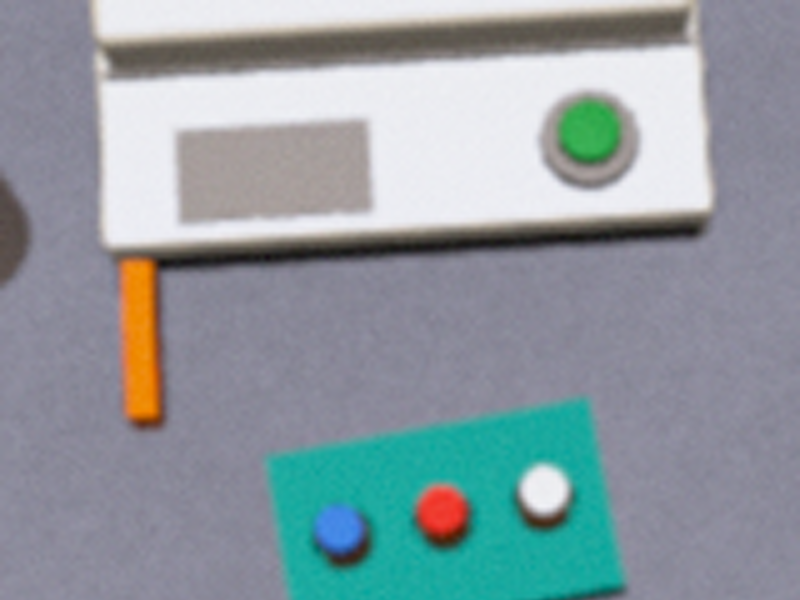

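View pics/c1.png

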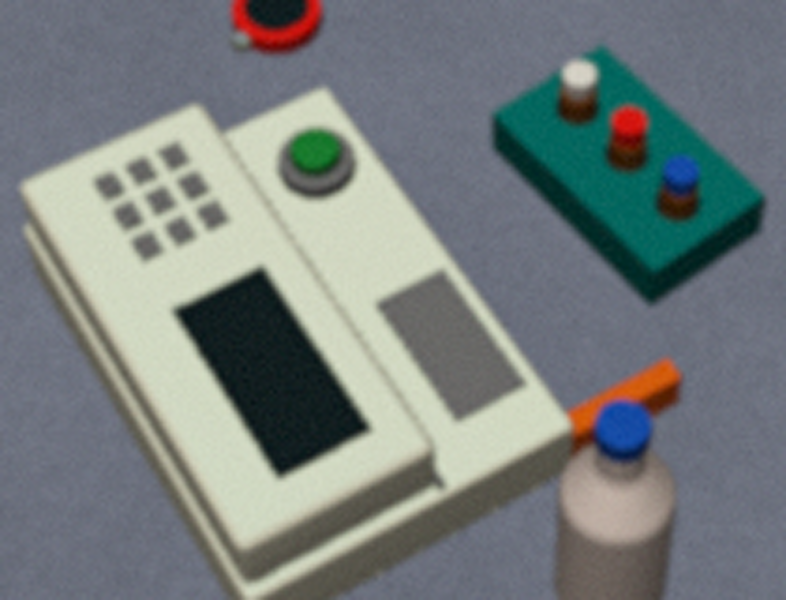

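Crops show the deck's top front corners at c0 (105,246)/(710,216) and c1 (325,88)/(570,432). Rack top corners are at c0 (267,457),(588,398),(622,585) and c1 (600,45),(763,200),(653,272),(495,115). I'll fit both poses from these.

```bash
cat > fit.py <<'E'
from h import *
from scipy.optimize import least_squares
def c0(x,y): return np.array([(x+.5)/5-.5+215,(y+.5)/5-.5+165])
def c1(x,y): k=786/210; return np.array([(x+.5)/k-.5+180,(y+.5)/(600/160)-.5+210])
def W(p,P):
    P=np.array(P,float); c,s=np.cos(p[2]),np.sin(p[2])
    return np.c_[p[0]+c*P[:,0]-s*P[:,1],p[1]+s*P[:,0]+c*P[:,1],P[:,2]]
def fit(obs,p0):
    f=lambda p:np.concatenate([(proj(d,W(p,[q]))[0]-uv) for d,q,uv in obs])
    r=least_squares(f,p0,loss='soft_l1'); print(r.x.round(4),'res px',f(r.x).reshape(-1,2).round(1).tolist()); return r.x
E
python3 - <<'E'
from fit import *
T=load('top0');S=load('scene0')
A=fit([(T,(0,.14,.05),c0(105,247)),(T,(0,-.14,.05),c0(710,217)),(S,(0,-.14,.05),c1(325,88)),(S,(0,.14,.05),c1(570,434)),(T,(-.075,.12,.03),c0(160,416)),(T,(-.075,.135,.03),c0(129,420))],[.65,.1,0])
R=fit([(T,(.044,.075,.036),c0(267,457)),(T,(.044,-.075,.036),c0(588,398)),(T,(-.044,-.075,.036),c0(622,585)),(S,(-.044,-.075,.036),c1(600,45)),(S,(-.044,.075,.036),c1(763,200)),(S,(.044,.075,.036),c1(653,272)),(S,(.044,-.075,.036),c1(495,115))],[.5,.05,.1])
c,s=np.cos(A[2]),np.sin(A[2]);d=R[:2]-A[:2]
print('rack in A',c*d[0]+s*d[1],-s*d[0]+c*d[1],R[2]-A[2])
for n,d,uv in(('T',T,c0(590,131)),('S',S,c1(317,151))):
  for z in (.06,.065,.07): print(n,z,back(d,uv,z).round(4))
print('corner',W(A,[(0,.12,0)]))
E
```

```text
[0.613  0.0305 0.0953] res px [[-0.6, 0.0], [1.0, -1.3], [0.1, -1.6], [1.2, -2.8], [-0.5, -0.4], [-0.9, -0.8]]
[0.4819 0.0105 0.2129] res px [[-0.9, -0.7], [-0.0, -0.4], [0.3, -0.1], [0.9, -0.1], [0.7, -0.8], [-0.0, 0.2], [-0.7, -0.6]]
rack in A -0.132381603365222 -0.007431087895846329 0.11760813913796457
T 0.06 [[ 0.659  -0.0505  0.06  ]]
T 0.065 [[ 0.6575 -0.0505  0.065 ]]
T 0.07 [[ 0.6559 -0.0504  0.07  ]]
S 0.06 [[ 0.6543 -0.055   0.06  ]]
S 0.065 [[ 0.6555 -0.0513  0.065 ]]
S 0.07 [[ 0.6568 -0.0476  0.07  ]]
corner [[0.60160529 0.14998613 0.        ]]
```

```bash
cat >> fit.py <<'E'
from scipy.spatial.transform import Rotation as Ro
A=np.array([.613,.0305,.0953])
def tool(): 
    s=monitor.get_state(); return np.array(s['position']),Ro.from_rotvec(s['tool_rot']).as_matrix(),s
def plan(goal,yaw=None,tilt=0):
    """shift in tool axes mm to bring TCP to goal; turn about tool x to have tool z along world heading yaw"""
    p,R,s=tool(); print('t',round(s['time'],2),'p',p.round(4),'shift mm',(R.T@(np.array(goal)-p)*1000).round(1))
    print('z axis yaw',np.arctan2(R[1,2],R[0,2]).round(3),'y axis yaw',np.arctan2(R[1,1],R[0,1]).round(3),'xaxis',R[:,0].round(3),'F',np.array(s['ft_force']).round(1))
    if yaw is not None:
        c=lambda y:np.array([np.cos(y),np.sin(y)])
        Z=np.r_[c(yaw),0]; X=np.array([0,0,-1.]); D=np.c_[X,np.cross(Z,X),Z]
        print('turn',Ro.from_matrix(R.T@D).as_rotvec().round(3))
def wa(x,y): 
    return W(A,[(x,y,0)])[0][:2]
E
python3 - <<'E'
from fit import *
p,R,s=tool(); print(R.round(3))
for y in (A[2],A[2]+np.pi,.213,.213+np.pi, A[2]+np.pi/2,A[2]-np.pi/2): plan([.4,0,.35],y)
T=load('top0')
for n,uv,z in(('spray',(201,214),.05),('sw',(398,215),.017),('jar',(119,239),.07),('wt',(122,322),.03),('cup',(513,293),.08)):
  w=back(T,uv,z)[0];c,s=np.cos(A[2]),np.sin(A[2]);d=w[:2]-A[:2];print(n,w,'inA',c*d[0]+s*d[1],-s*d[0]+c*d[1])
E
```

```text
[[-0.001  0.332 -0.943]
 [ 0.002 -0.943 -0.332]
 [-1.    -0.002  0.   ]]
t 0.1 p [ 0.2159 -0.6129  0.4038] shift mm [  54.6 -516.8 -377.3]
z axis yaw -2.803 y axis yaw -1.232 xaxis [-0.001  0.002 -1.   ] F [-0.4 -0.2  0.2]
turn [-2.898 -0.003  0.   ]
t 0.1 p [ 0.2159 -0.6129  0.4038] shift mm [  54.6 -516.8 -377.3]
z axis yaw -2.803 y axis yaw -1.232 xaxis [-0.001  0.002 -1.   ] F [-0.4 -0.2  0.2]
turn [0.244 0.    0.002]
t 0.1 p [ 0.2159 -0.6129  0.4038] shift mm [  54.6 -516.8 -377.3]
z axis yaw -2.803 y axis yaw -1.232 xaxis [-0.001  0.002 -1.   ] F [-0.4 -0.2  0.2]
turn [-3.016e+00 -3.000e-03  0.000e+00]
t 0.1 p [ 0.2159 -0.6129  0.4038] shift mm [  54.6 -516.8 -377.3]
z axis yaw -2.803 y axis yaw -1.232 xaxis [-0.001  0.002 -1.   ] F [-0.4 -0.2  0.2]
turn [0.126 0.    0.002]
t 0.1 p [ 0.2159 -0.6129  0.4038] shift mm [  54.6 -516.8 -377.3]
z axis yaw -2.803 y axis yaw -1.232 xaxis [-0.001  0.002 -1.   ] F [-0.4 -0.2  0.2]
turn [1.814e+00 2.000e-03 1.000e-03]
t 0.1 p [ 0.2159 -0.6129  0.4038] shift mm [  54.6 -516.8 -377.3]
z axis yaw -2.803 y axis yaw -1.232 xaxis [-0.001  0.002 -1.   ] F [-0.4 -0.2  0.2]
turn [-1.327e+00 -1.000e-03  2.000e-03]
spray [0.59714606 0.24736413 0.05      ] inA 0.004853878776440165 0.21738867949868768
sw [ 0.61869004 -0.20556922  0.017     ] inA -0.01679913588572986 -0.2355394697067719
jar [0.52864403 0.41990624 0.07      ] inA -0.04691892599756963 0.3956662296466104
wt [0.34882417 0.40813951 0.03      ] inA -0.2270425109394924 0.4010637992941876
cup [ 0.43644422 -0.44449749  0.08      ] inA -0.22095341238698418 -0.45604183217982436
```

```bash
python3 -m creep '[[0,0,0,-0.145,0,0,50],[0,0,0,-0.145,0,0,50],[0,0,0,-0.145,0,0,50],[0,0,0,-0.145,0,0,50],[0,0,0,-0.145,0,0,50]]'; python3 -m creep '[[0,0,0,-0.145,0,0,50],[0,0,0,-0.145,0,0,50],[0,0,0,-0.145,0,0,50],[0,0,0,-0.145,0,0,50],[0,0,0,-0.140,0,0,50]]'
python3 - <<'E'
from fit import *
plan([.506,-.099,.30],.213-np.pi/2)
E
```

```text
time: 0.6
position: [0.2159, -0.6129, 0.4041]
tool_rot: [1.568, 0.93, -1.568]
ft_force: [-0.0, 0.1, 0.9]
grip_width: 0.64
time: 1.1
position: [0.2159, -0.6129, 0.4041]
tool_rot: [1.047, 1.306, -1.046]
ft_force: [0.0, 1.2, 0.3]
grip_width: 0.576
t 1.1 p [ 0.2159 -0.6129  0.4041] shift mm [ 104.5  394.8 -438.6]
z axis yaw -1.352 y axis yaw 0.219 xaxis [-0.     0.001 -1.   ] F [0.  1.2 0.3]
turn [ 0.006 -0.001  0.   ]
```

```bash
python3 -m creep '[[8,32,-36,0,0,0,50],[8,32,-36,0,0,0,50],[8,32,-36,0,0,0,50],[8,32,-36,0,0,0,50],[8,32,-36,0,0,0,50]]'; python3 -m creep '[[8,32,-36,0,0,0,50],[8,32,-36,0,0,0,50],[8,32,-36,0,0,0,50],[8,32,-36,0,0,0,50],[8,32,-36,0,0,0,50]]'; python3 -m creep '[[8,32,-36,0,0,0,50],[8,32,-36,0,0,0,50],[0,0,0,0,0,0,50]]'
python3 - <<'E'
from fit import *
shot('wrist','w1')
shot('top','top1')
plan([.506,-.099,.204],.213-np.pi/2)
E
```

```text
time: 1.6
position: [0.3348, -0.4014, 0.3641]
tool_rot: [1.051, 1.303, -1.051]
ft_force: [1.1, 0.1, 0.3]
grip_width: 0.576
time: 2.1
position: [0.453, -0.1917, 0.3244]
tool_rot: [1.051, 1.302, -1.052]
ft_force: [1.6, -1.0, 0.3]
grip_width: 0.577
time: 2.4
position: [0.5018, -0.1022, 0.308]
tool_rot: [1.046, 1.309, -1.04]
ft_force: [0.6, 0.4, 0.6]
grip_width: 0.574
t 2.5 p [ 0.5001 -0.1084  0.3082] shift mm [104.2   7.9  -7.8]
z axis yaw -1.354 y axis yaw 0.216 xaxis [-0.001  0.    -1.   ] F [-0.5 -1.6 -0.7]
turn [ 0.003 -0.001  0.001]
```

View pics/w1.png

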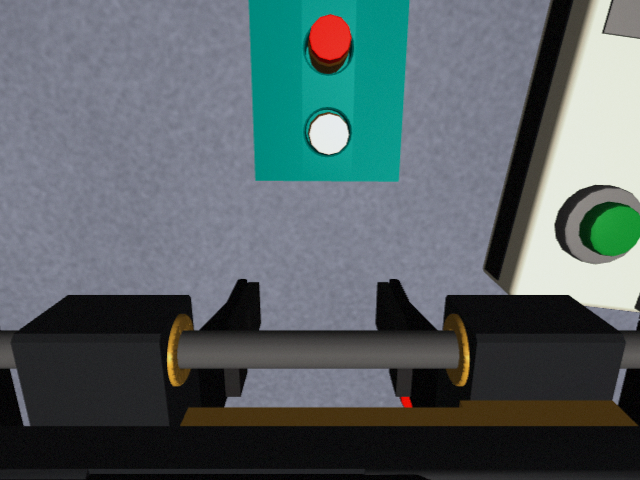

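View pics/top1.png

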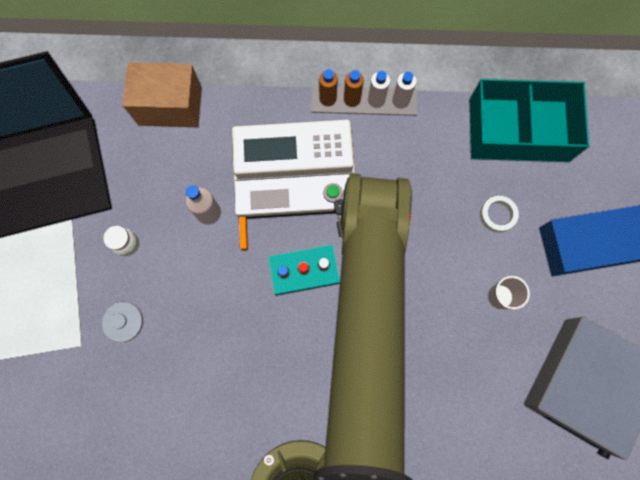

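The wrist view shows the rack end square to the gripper: end corners at (256,181) and (399,181), fingers at (248,340) and (388,340), analyser corner at (487,268). Cross-checking the positions with it.

Run:
```python
from fit import *
w=load('w1')
print(back(w,[(256,181),(399,181),(410,0),(249,0)],.036).round(4))
R=np.array([.4819,.0105,.2129]); print('pred',W(R,[(-.044,-.075,.036),(.044,-.075,.036)]).round(4))
print('analyser foot right corner', back(w,(487,268),0),W(A,[(0,-.14,0)]), 'top',back(w,(510,293),.05))
print('btn',back(w,(616,231),.067))
```

```text
[[ 0.4562 -0.0714  0.036 ]
 [ 0.5416 -0.052   0.036 ]
 [ 0.5202  0.0448  0.036 ]
 [ 0.4344  0.0251  0.036 ]]
pred [[ 0.4547 -0.0721  0.036 ]
 [ 0.5408 -0.0535  0.036 ]]
analyser foot right corner [[ 0.63161122 -0.10351549  0.        ]] [[ 0.62632181 -0.10886473  0.        ]] top [[ 0.6256659  -0.10280551  0.05      ]]
btn [[ 0.66014878 -0.04885309  0.067     ]]
```

```bash
python3 -m creep '[[36,3,0,0,0,0,50],[36,3,0,0,0,0,50],[34,2,0,0,0,0,50],[0,0,0,0,0,0,50]]'; python3 -m creep '[[0,0,-8,0,0,0,50],[0,0,-8,0,0,0,50],[0,0,-5,0,0,0,50],[0,0,0,0,0,0,50]]'
python3 - <<'E'
from fit import *
shot('wrist','w2')
plan([.506,-.099,.204],.213-np.pi/2)
E
```

```text
time: 2.9
position: [0.5049, -0.1096, 0.1986]
tool_rot: [1.051, 1.31, -1.057]
ft_force: [-0.7, 0.3, 0.0]
grip_width: 0.573
time: 3.3
position: [0.5037, -0.0864, 0.2042]
tool_rot: [1.05, 1.301, -1.049]
ft_force: [0.5, -0.0, -0.7]
grip_width: 0.573
t 3.35 p [ 0.5037 -0.0869  0.2039] shift mm [-0.  -0.3 12.3]
z axis yaw -1.357 y axis yaw 0.214 xaxis [ 0.002 -0.001 -1.   ] F [1.  0.4 0.1]
turn [ 0.001  0.002 -0.002]
```

View pics/w2.png

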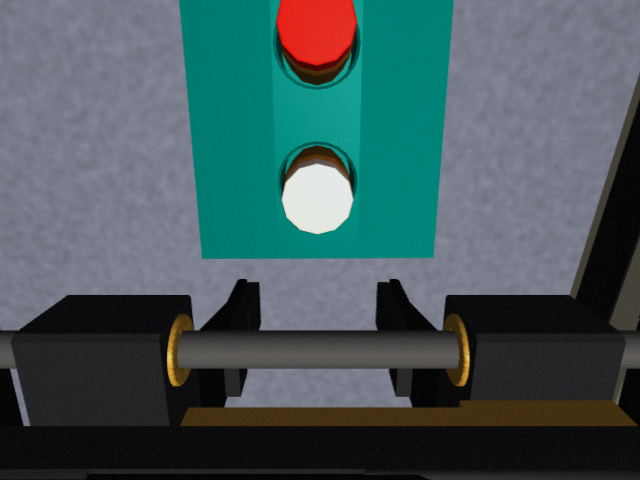

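```bash
python3 -m creep '[[0,0,-6,0,0,0,50],[0,0,-6,0,0,0,50],[0,0,-5,0,0,0,50],[0,2,-5,0,0,0,50],[0,2,-5,0,0,0,50]]';python3 -m creep '[[0,2,-5,0.02,0,0,50],[0,2,-5,0.02,0,0,50],[0,2,-5,0.02,0,0,50],[0,2,-5,0.02,0,0,50],[0,0,0,0,0,0,50]]'
python3 - <<'E'
from fit import *
shot('wrist','w3')
plan([.506,-.099,.204],.213-np.pi/2)
E
```

```text
time: 3.85
position: [0.5016, -0.0605, 0.2029]
tool_rot: [1.05, 1.302, -1.052]
ft_force: [-0.2, -2.8, 2.0]
grip_width: 0.573
time: 4.35
position: [0.506, -0.0382, 0.2028]
tool_rot: [1.11, 1.27, -1.11]
ft_force: [-0.3, -0.8, -0.0]
grip_width: 0.577
t 4.4 p [ 0.506  -0.0383  0.2027] shift mm [-1.4 -8.1 60.2]
z axis yaw -1.437 y axis yaw 0.134 xaxis [ 0.     0.001 -1.   ] F [ 0.3 -0.1  0.1]
turn [-0.079 -0.001 -0.   ]
```

View pics/w3.png

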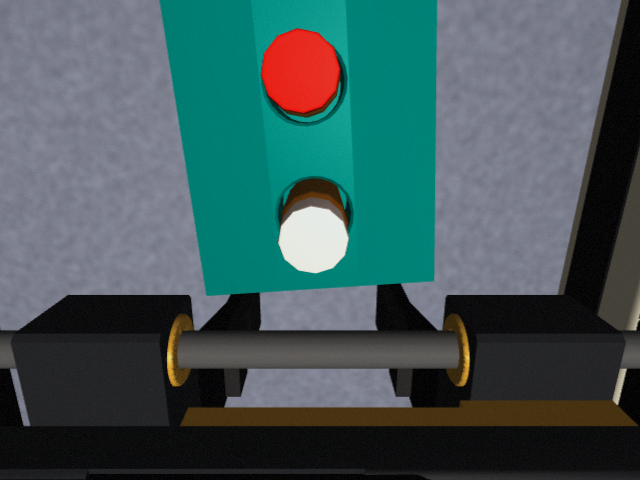

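```bash
cat >> fit.py <<'E'
def toA(w):
    w=np.atleast_2d(w);c,s=np.cos(A[2]),np.sin(A[2]);d=w[:,:2]-A[:2];return np.c_[c*d[:,0]+s*d[:,1],-s*d[:,0]+c*d[:,1]]
def rackA(d,l,r):
    q=toA(back(d,[l,r],.036)); e=q[1]-q[0]; a=np.arctan2(e[1],e[0]); n=np.array([-np.sin(a),np.cos(a)])
    c=q.mean(0)+.075*n; print('rack A mm',(c*1000).round(1),'ang',a.round(3),'width',np.linalg.norm(e).round(4)); return c,a
E
python3 - <<'E'
from fit import *
rackA(load('w1'),(256,181),(399,181));rackA(load('w3'),(206,295),(434,280))
E
python3 -m creep '[[0,2,-5,0,0,0,50],[0,2,-5,0,0,0,50],[0,2,-5,0.02,0,0,50],[0,2,-5,0.02,0,0,50],[0,0,0,0,0,0,50]]'
python3 - <<'E'
from fit import *
shot('wrist','w4')
plan([.506,-.099,.204],A[2]-np.pi/2)
E
```

```text
rack A mm [-132.    -6.6] ang 0.129 width 0.0876
rack A mm [-121.3   30.5] ang 0.109 width 0.0879
time: 4.9
position: [0.5113, -0.0169, 0.2027]
tool_rot: [1.14, 1.253, -1.139]
ft_force: [-0.1, -0.3, -0.2]
grip_width: 0.571
t 4.95 p [ 0.5113 -0.0172  0.2026] shift mm [ -1.5 -12.9  81. ]
z axis yaw -1.476 y axis yaw 0.094 xaxis [ 0.     0.001 -1.   ] F [-0.1 -0.2 -0.7]
turn [-0.001 -0.001 -0.   ]
```

View pics/w4.png

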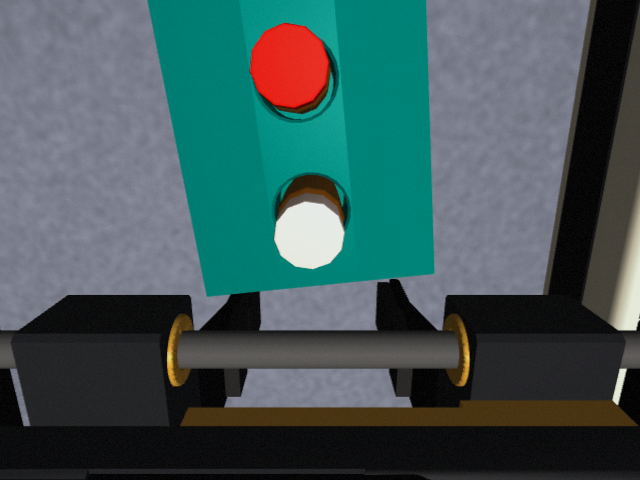

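Run:
```python
from fit import *
rackA(load('w4'),(206,296),(434,273)); print(toA(tool()[0]))
w=load('w4'); print(toA(back(w,[(588,0),(546,292)],.0)), toA(back(w,[(593,0),(546,305)],.05)))
```

```text
rack A mm [-113.5   52.5] ang 0.107 width 0.0879
[[-0.10582051 -0.03776416]]
[[ 0.00093526  0.0838924 ]
 [ 0.00365542 -0.04124455]] [[-0.0269346   0.07186564]
 [-0.02562836 -0.02394724]]
```

Run:
```python
from fit import *
d=shot('scene','s5');i=d['img'][210:370,180:390]
cv2.imwrite('pics/s5c.png',cv2.resize(i,(786,600),interpolation=cv2.INTER_CUBIC)[:,:,::-1])
d=shot('top','t5');i=d['img'][165:305,215:375]
cv2.imwrite('pics/t5c.png',cv2.resize(i,(800,700),interpolation=cv2.INTER_CUBIC)[:600,:,::-1])
```

```text
(no output)
```

View pics/s5c.png

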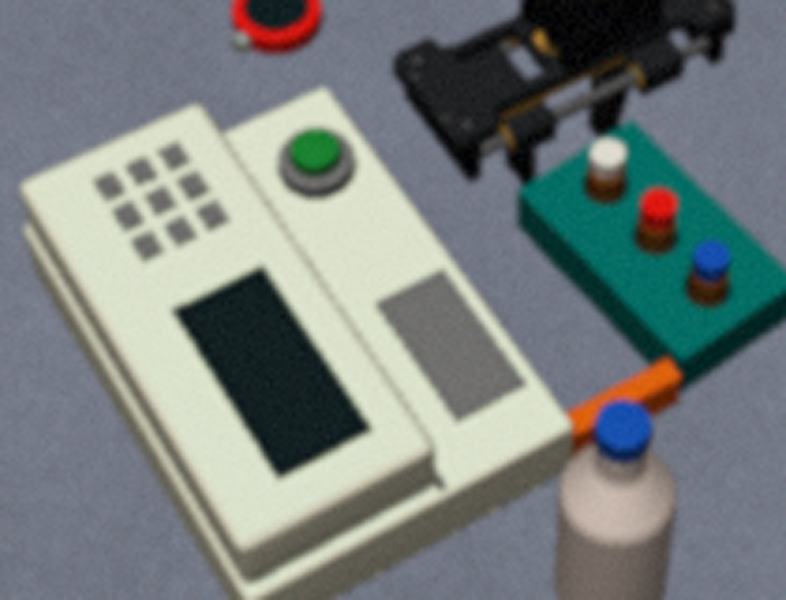

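View pics/t5c.png

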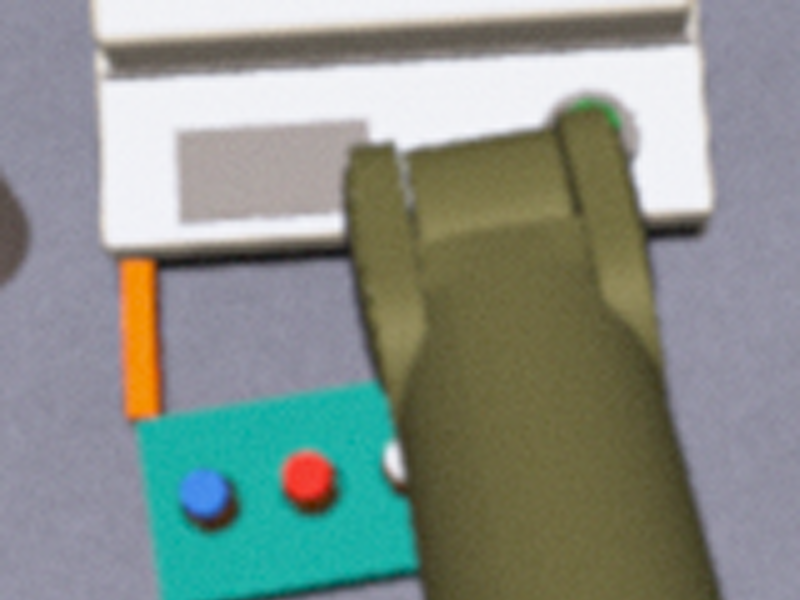

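The scene and top views show I pushed about 8 mm too far. The rack's front-left corner, at t5c (140,418), now sits behind the fence end (125-160,418). I'll lift over to the +y end and nudge it back, which should also square it.

```bash
python3 -m creep '[[0,0,10,0,0,0,50],[0,0,10,0,0,0,50],[-40,0,0,0,0,0,50],[-40,0,0,0,0,0,50],[-40,0,0,0,0,0,50]]'
python3 - <<'E'
from fit import *
g=wa(-.132,.160); plan([*g,.32],A[2]-np.pi/2)
E
```

```text
time: 5.55
position: [0.5128, -0.0395, 0.3239]
tool_rot: [1.141, 1.252, -1.142]
ft_force: [1.5, -0.7, -0.9]
grip_width: 0.574
t 5.55 p [ 0.5128 -0.0395  0.3239] shift mm [   4.   -26.5 -220. ]
z axis yaw -1.479 y axis yaw 0.092 xaxis [-0.001  0.    -1.   ] F [ 1.5 -0.7 -0.9]
turn [-0.004 -0.     0.001]
```

```bash
python3 -m creep '[[0,-5,-44,0,0,0,50],[0,-5,-44,0,0,0,50],[0,-5,-44,0,0,0,50],[0,-5,-44,0,0,0,50],[0,-6,-44,0,0,0,50]]';  python3 -m creep '[[0,0,0,0,0,0,50]]'
python3 - <<'E'
from fit import *
g=wa(-.132,.160); plan([*g,.20],A[2]-np.pi/2)
shot('wrist','w6'); shot('scene','s6')
E
```

```text
time: 6.05
position: [0.4667, 0.1788, 0.323]
tool_rot: [1.142, 1.25, -1.141]
ft_force: [0.4, -0.0, -0.3]
grip_width: 0.569
time: 6.15
position: [0.4648, 0.1842, 0.3235]
tool_rot: [1.136, 1.258, -1.131]
ft_force: [0.6, -0.5, 0.2]
grip_width: 0.572
t 6.15 p [0.4648 0.1842 0.3235] shift mm [123.4   0.7   7.5]
z axis yaw -1.469 y axis yaw 0.102 xaxis [ 0.001  0.003 -1.   ] F [ 0.6 -0.5  0.2]
turn [ 0.007 -0.003 -0.001]
```

View pics/w6.png

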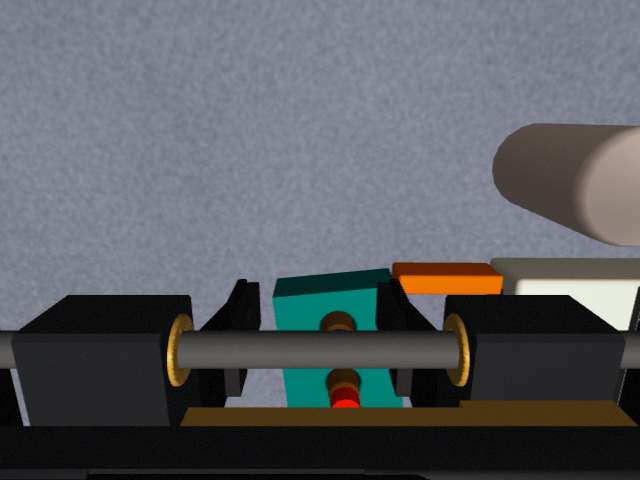

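View pics/s6.png

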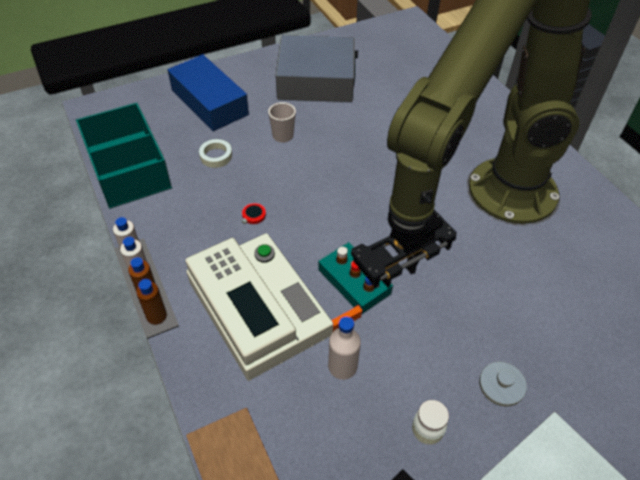

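Run:
```python
from fit import *
w=load('w6')
print(toA(back(w,[(389,270),(276,279)],0))); print('top',toA(back(w,[(392,287),(274,297)],.036)))
print('fence top', toA(back(w,[(393,276),(393,264),(399,292)],.03)), 'spray base',toA(back(w,[(493,168)],0)))
print('tool',toA(tool()[0]))
```

```text
[[-0.07663552  0.12956888]
 [-0.16548639  0.12141336]]
top [[-0.08061151  0.1305372 ]
 [-0.16342181  0.12239217]]
fence top [[-0.07919037  0.13641665]
 [-0.07971357  0.14546566]
 [-0.0741645   0.12413166]] spray base [[-0.00491993  0.2096037 ]]
tool [[-0.1314763   0.16138748]]
```

```bash
python3 -m creep '[[40,0,0,0,0,0,50],[40,0,0,0,0,0,50],[42,0,0,0,0,0,50],[0,0,0,0,0,0,50]]'; python3 -m creep '[[0,0,6,0,0,0,50],[0,0,6,0,0,0,50],[0,0,5,0,0,0,50],[0,0,5,0,0,0,50],[0,0,0,0,0,0,50]]'
python3 - <<'E'
from fit import *
print('tool',toA(tool()[0]))
d=shot('wrist','w7')
E
```

```text
time: 6.65
position: [0.4648, 0.1748, 0.1957]
tool_rot: [1.136, 1.257, -1.152]
ft_force: [-1.0, -0.1, -1.3]
grip_width: 0.577
time: 7.15
position: [0.4695, 0.1561, 0.202]
tool_rot: [1.142, 1.249, -1.139]
ft_force: [-0.1, 0.5, 0.7]
grip_width: 0.573
tool [[-0.1308552   0.13871472]]
```

View pics/w7.png

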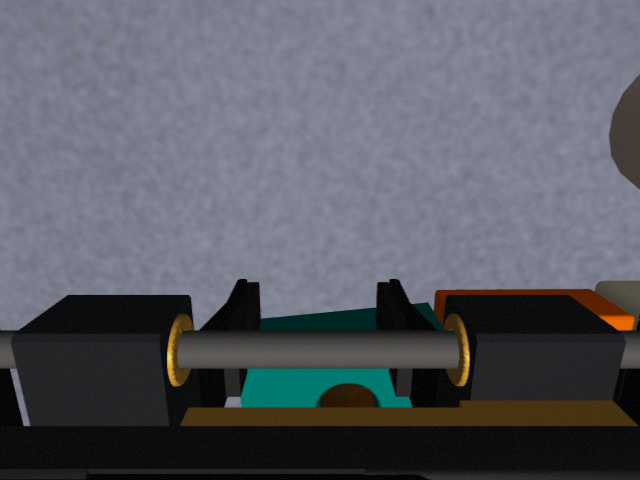

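```bash
python3 -m creep '[[0,0,4,0,0,0,50],[0,0,4,0,0,0,50],[0,0,4,0,0,0,50],[0,0,2,0,0,0,50],[0,0,0,0,0,0,50]]'
python3 - <<'E'
from fit import *
print('tool',toA(tool()[0]),tool()[2]['ft_force'])
d=shot('scene','s8');i=d['img'][210:370,200:410]
cv2.imwrite('pics/s8c.png',cv2.resize(i,(786,600),interpolation=cv2.INTER_CUBIC)[:,:,::-1])
d=shot('top','t8');i=d['img'][165:305,215:375]
cv2.imwrite('pics/t8c.png',cv2.resize(i,(800,700),interpolation=cv2.INTER_CUBIC)[100:,:,::-1])
E
```

```text
time: 7.7
position: [0.4702, 0.1422, 0.2007]
tool_rot: [1.141, 1.251, -1.141]
ft_force: [1.2, 2.7, 1.6]
grip_width: 0.572
tool [[-0.13153989  0.12482581]] [1.18057975 2.73426613 1.56279315]
```

View pics/s8c.png

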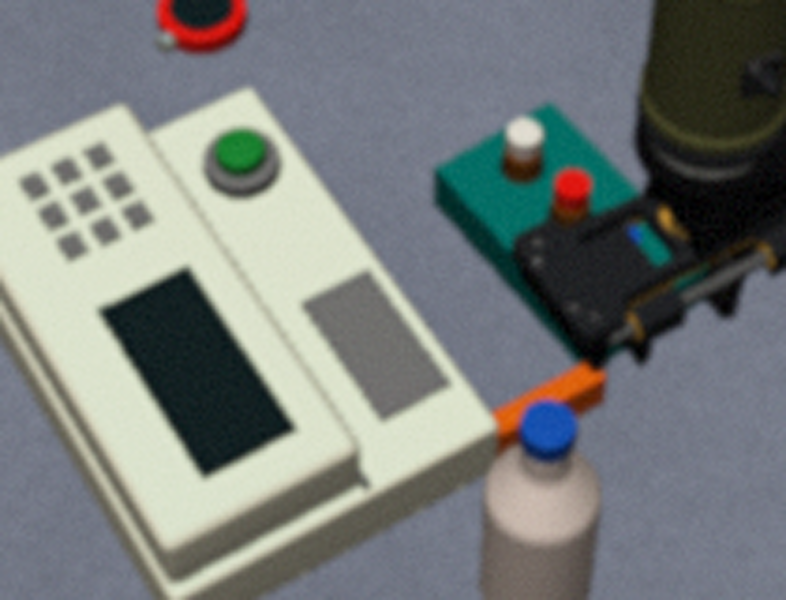

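View pics/t8c.png

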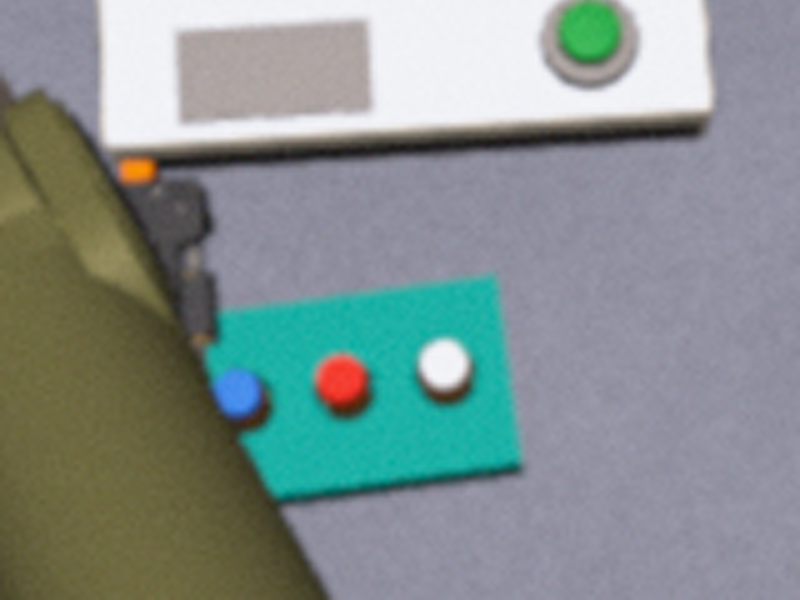

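Run:
```python
from fit import *
T=load('t8'); S=load('s8')
def c2(x,y): k=786/210; return np.array([(x+.5)/k-.5+200,(y+.5)/(600/160)-.5+210])
R=fit([(T,(.044,-.075,.036),c0(497,374)),(T,(-.044,-.075,.036),c0(521,567)),(S,(-.044,-.075,.036),c2(548,104)),(S,(.044,-.075,.036),c2(437,173))],[.5,.05,.1])
print(toA(R[:2]),R[2]-A[2])
q=toA(back(T,[c0(497,374),c0(225,409.5),c0(521,567),c0(290,597)],.036));print(q)
```

```text
[0.493  0.0561 0.1815] res px [[-0.9, -0.1], [-0.0, -0.9], [0.9, -0.7], [-0.3, -1.0]]
[[-0.11699016  0.0368821 ]] 0.0862436563961815
[[-0.06712355 -0.03604561]
 [-0.07597538  0.08847125]
 [-0.15641927 -0.04157496]
 [-0.1635763   0.06265122]]
```

```bash
python3 -m creep '[[0,0,-10,0,0,0,50],[0,0,-10,0,0,0,50],[-40,0,0,0,0,0,50],[-40,0,0,0,0,0,50],[-40,0,0,0,0,0,50]]'
python3 - <<'E'
from fit import *
g=wa(-.185,.037); plan([*g,.32],A[2]+np.pi); print(tool()[2]['joint_positions'].round(2))
E
```

```text
time: 8.3
position: [0.4674, 0.1632, 0.3214]
tool_rot: [1.138, 1.254, -1.141]
ft_force: [0.7, -0.8, 0.3]
grip_width: 0.575
t 8.3 p [0.4674 0.1632 0.3214] shift mm [  1.6 -52.6 109. ]
z axis yaw -1.476 y axis yaw 0.094 xaxis [-0.002 -0.001 -1.   ] F [ 0.7 -0.8  0.3]
turn [1.57  0.002 0.002]
[ 0.49  0.13 -0.92  1.91  0.11  1.16 -0.38]
```

```bash
python3 -m creep '[[0,-17,36,0,0,0,87],[0,-18,36,0,0,0,87],[0,-18,37,0,0,0,87],[0,0,0,0.142,0,0,87],[0,0,0,0.142,0,0,87]]'; python3 -m creep '[[0,0,0,0.143,0,0,87],[0,0,0,0.143,0,0,87],[0,0,0,0.143,0,0,87],[0,0,0,0.143,0,0,87],[0,0,0,0.143,0,0,87]]';  python3 -m creep '[[0,0,0,0.143,0,0,87],[0,0,0,0.143,0,0,87],[0,0,0,0.143,0,0,87],[0,0,0,0.143,0,0,87],[0,0,0,0,0,0,87]]'
python3 - <<'E'
from fit import *
g=wa(-.185,.037); plan([*g,.20],A[2]+np.pi); print(tool()[2]['joint_positions'].round(2))
shot('wrist','w9')
E
```

```text
time: 8.8
position: [0.4248, 0.0482, 0.3204]
tool_rot: [1.353, 1.108, -1.356]
ft_force: [-0.3, -0.0, -0.4]
grip_width: 0.935
time: 9.3
position: [0.4251, 0.0497, 0.3203]
tool_rot: [1.84, 0.63, -1.843]
ft_force: [0.0, 0.1, 0.6]
grip_width: 1.001
time: 9.8
position: [0.4252, 0.0496, 0.3204]
tool_rot: [2.172, 0.101, -2.175]
ft_force: [-0.2, -0.1, -0.1]
grip_width: 1.003
t 9.8 p [0.4252 0.0496 0.3204] shift mm [ 1.204e+02 -1.000e-01 -3.000e-01]
z axis yaw -3.048 y axis yaw -1.478 xaxis [-0.001 -0.001 -1.   ] F [-0.2 -0.1 -0.1]
turn [-0.002  0.001 -0.   ]
[ 0.79 -0.1  -0.91  2.05 -0.08  1.15 -1.56]
```

View pics/w9.png

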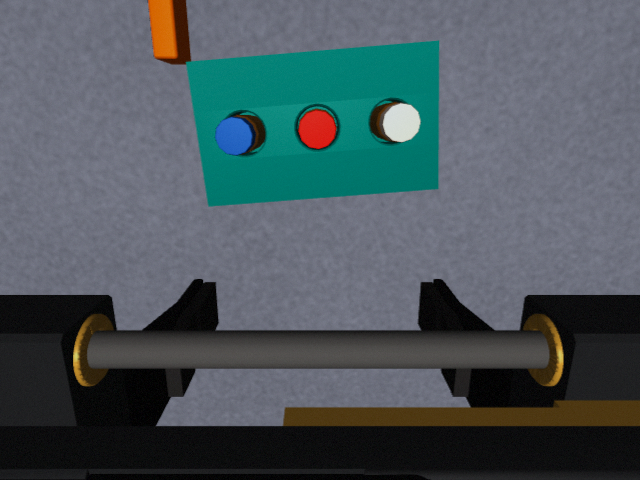

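Wrist view: rack rear corners (209,206) and (438,189), front corners (187,62) and (439,41). The fence end's inner foot is at (187,62), close to the rack's front-left corner, so I'm measuring the overlap.

Run:
```python
from fit import *
w=load('w9')
q=toA(back(w,[(209,206),(438,189),(439,41),(187,62)],.036));print('rack top',q,q.mean(0))
e=q[1]-q[0];print('ang',np.arctan2(e[0],-e[1]) )
print('fence top',toA(back(w,[(154,55),(177,55),(184,0)],.03)),'foot',toA(back(w,[(187,62)],0)))
```

```text
rack top [[-0.16507043  0.10804347]
 [-0.15418413 -0.04068614]
 [-0.0667353  -0.03425364]
 [-0.07784397  0.11442623]] [-0.11595846  0.03688248]
ang 0.07306489532394012
fence top [[-0.07319272  0.13577091]
 [-0.07322046  0.12187136]
 [-0.04358487  0.11486405]] foot [[-0.07370353  0.12499201]]
```

```bash
python3 -m creep '[[40,0,0,0,0,0,87],[40,0,0,0,0,0,87],[40,0,0,0,0,0,87],[0,0,0,0,0,0,87]]'; python3 -m creep '[[0,0,-5,0,0,0,87],[0,0,-6,0,0,0,87],[0,0,-6,0,0,0,87],[0,0,-6,0,0,0,87],[0,0,-6,0,0,0,87]]';python3 -m creep '[[0,0,-6,0,0,0,87],[0,0,-6,0,0,0,87],[0,0,-4,0,0,0,87],[0,0,0,0,0,0,87]]'
python3 - <<'E'
from fit import *
print('tool',toA(tool()[0]),tool()[2]['ft_force'])
shot('wrist','w10')
E
```

```text
time: 10.25
position: [0.4224, 0.0491, 0.1962]
tool_rot: [2.161, 0.11, -2.186]
ft_force: [-0.8, 0.4, -0.1]
grip_width: 1.0
time: 10.75
position: [0.4549, 0.0517, 0.2015]
tool_rot: [2.173, 0.099, -2.173]
ft_force: [-4.0, -0.7, 3.0]
grip_width: 1.0
time: 11.15
position: [0.4714, 0.0533, 0.2008]
tool_rot: [2.176, 0.102, -2.172]
ft_force: [-0.0, -0.1, 0.4]
grip_width: 0.998
tool [[-0.13883589  0.03616152]] [-0.02475101 -0.05475835  0.37790896]
```

View pics/w10.png

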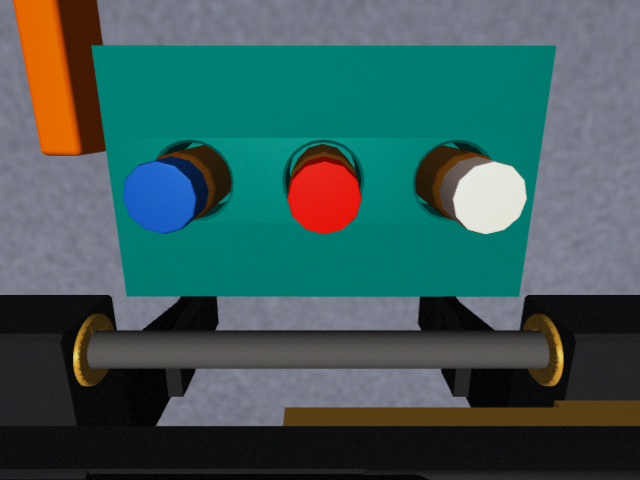

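The rack is now square on both fingers, with the fence just to its left. I'll push on to the stop.

```bash
python3 -m creep '[[0,0,-6,0,0,0,87],[0,0,-6,0,0,0,87],[0,0,-6,0,0,0,87],[0,0,-6,0,0,0,87],[0,0,-5,0,0,0,87]]';python3 -m creep '[[0,0,-3,0,0,0,87],[0,0,-3,0,0,0,87],[0,0,-2,0,0,0,87],[0,0,0,0,0,0,87]]'
python3 - <<'E'
from fit import *
print('tool',toA(tool()[0]),tool()[2]['ft_force'])
shot('wrist','w11')
E
```

```text
time: 11.7
position: [0.4999, 0.056, 0.2006]
tool_rot: [2.174, 0.101, -2.174]
ft_force: [-1.7, -1.0, -1.1]
grip_width: 0.997
time: 12.1
position: [0.5076, 0.0568, 0.2008]
tool_rot: [2.175, 0.101, -2.173]
ft_force: [-0.6, 0.4, 0.0]
grip_width: 0.998
tool [[-0.10242446  0.03618778]] [-0.56750181  0.43291085  0.02667639]
```

View pics/w11.png

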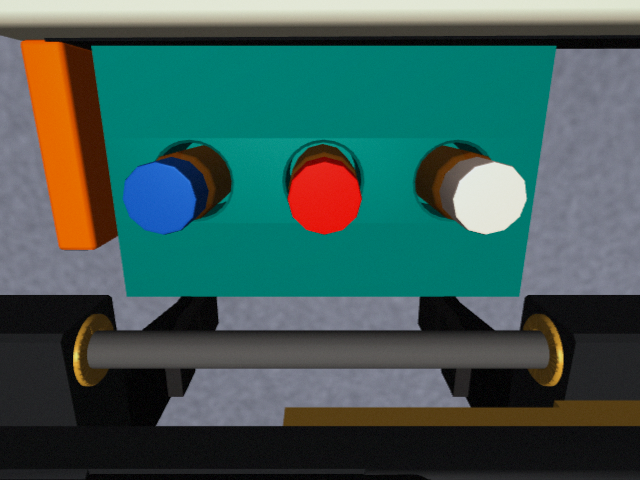

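Close to the stop with a small fence gap. I'll push in small steps until the force rises.

```bash
python3 -m creep '[[0,0,-2,0,0,0,87],[0,0,-2,0,0,0,87],[0,0,0,0,0,0,87]]';python3 -m creep '[[0,0,-1,0,0,0,87],[0,0,-1,0,0,0,87],[0,0,0,0,0,0,87]]'
python3 - <<'E'
from fit import *
print('tool',toA(tool()[0]),tool()[2]['ft_force'])
d=shot('wrist','w12')
cv2.imwrite('pics/w12c.png',cv2.resize(d['img'][20:140,0:160],(800,600),interpolation=cv2.INTER_CUBIC)[:,:,::-1])
E
```

```text
time: 12.45
position: [0.5111, 0.0571, 0.2007]
tool_rot: [2.173, 0.101, -2.174]
ft_force: [-3.9, -0.6, 2.2]
grip_width: 0.999
time: 12.75
position: [0.5119, 0.0573, 0.2004]
tool_rot: [2.168, 0.1, -2.178]
ft_force: [-8.7, -1.9, 6.9]
grip_width: 1.005
tool [[-0.09809731  0.03625327]] [-8.72734949 -1.89050894  6.93258789]
```

View pics/w12.png

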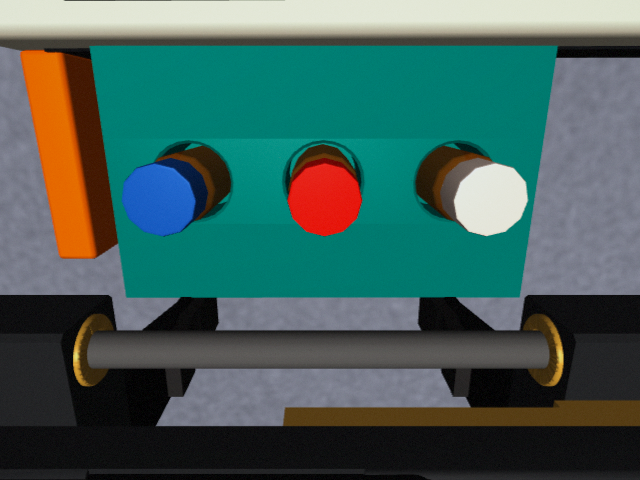

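The rack is against the stop: the force rose to 8.7 N at tool x = -98 mm, as predicted. Now to the -y end for the push to the fence.

```bash
python3 -m creep '[[0,0,8,0,0,0,87],[0,0,10,0,0,0,87],[-40,0,0,0,0,0,44],[-40,0,0,0,0,0,44],[-40,0,0,0,0,0,44]]'; python3 -m creep '[[0,0,0,-0.143,0,0,44],[0,0,0,-0.143,0,0,44],[0,0,0,-0.143,0,0,44],[0,0,0,-0.143,0,0,44],[0,0,0,-0.143,0,0,44]]';  python3 -m creep '[[0,0,0,-0.143,0,0,44],[0,0,0,-0.143,0,0,44],[0,0,0,-0.143,0,0,44],[0,0,0,-0.143,0,0,44],[0,0,0,-0.143,0,0,44]]';python3 -m creep '[[0,0,0,-0.14,0,0,44],[0,0,0,0,0,0,44]]'
python3 - <<'E'
from fit import *
g=wa(-.052,-.072); plan([*g,.32],A[2]-np.pi/2); print(tool()[2]['joint_positions'].round(2))
E
```

```text
time: 13.3
position: [0.4949, 0.0558, 0.322]
tool_rot: [2.175, 0.101, -2.172]
ft_force: [0.2, -0.3, 0.3]
grip_width: 0.81
time: 13.8
position: [0.4951, 0.0557, 0.3209]
tool_rot: [1.742, 0.749, -1.739]
ft_force: [-0.1, -0.0, -0.6]
grip_width: 0.513
time: 14.3
position: [0.4952, 0.0557, 0.3208]
tool_rot: [1.241, 1.187, -1.239]
ft_force: [-0.4, 0.5, -0.3]
grip_width: 0.506
time: 14.5
position: [0.4951, 0.0556, 0.3207]
tool_rot: [1.141, 1.25, -1.14]
ft_force: [0.2, 0.2, -0.1]
grip_width: 0.504
t 14.5 p [0.4951 0.0556 0.3207] shift mm [  0.8  63.3 108. ]
z axis yaw -1.478 y axis yaw 0.092 xaxis [ 0.001 -0.    -1.   ] F [ 0.2  0.2 -0.1]
turn [-0.003  0.    -0.001]
[ 0.92  0.2  -1.18  1.9   0.2   1.17 -0.23]
```

```bash
python3 -m creep '[[0,21,36,0,0,0,44],[0,21,36,0,0,0,44],[0,21,36,0,0,0,44],[0,0,0,0,0,0,44]]';  python3 - <<'E'
from fit import *
g=wa(-.052,-.072); plan([*g,.206],A[2]-np.pi/2); print(tool()[2]['joint_positions'].round(2))
shot('wrist','w13')
E
```

```text
time: 14.9
position: [0.5702, -0.053, 0.32]
tool_rot: [1.151, 1.244, -1.15]
ft_force: [0.3, 0.5, 0.5]
grip_width: 0.506
t 14.9 p [ 0.5702 -0.053   0.32  ] shift mm [114.   -1.7  -7.2]
z axis yaw -1.492 y axis yaw 0.079 xaxis [ 0.002 -0.001 -1.   ] F [0.3 0.5 0.5]
turn [-0.016  0.001 -0.002]
[ 0.91  0.39 -1.05  1.73  0.36  1.23 -0.15]
```

View pics/w13.png

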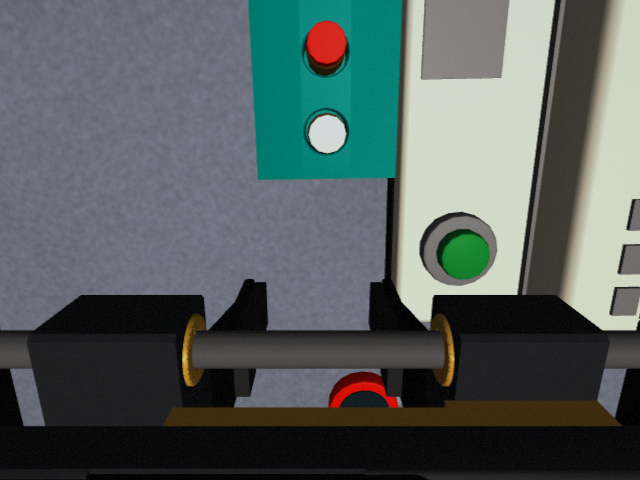

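```bash
python3 - <<'E'
from fit import *
d=load('w13'); print('btn',back(d,[(466,254)],.067),toA(back(d,[(466,254)],.067)),'housing',toA(back(d,[(458,249)],.055)))
rackA(d,(259,179),(396,177)); print(toA(back(d,[(402,0),(396,177)],.036)),toA(back(d,[(389,175),(387,292)],.0)))
print(toA(tool()[0]))
E
python3 -m creep '[[38,-2,0,0,0,0,44],[38,-2,0,0,0,0,44],[38,-2,0,0,0,0,44],[0,0,0,0,0,0,44]]'
python3 - <<'E'
from fit import *
g=wa(-.052,-.05); plan([*g,.206],A[2]-np.pi/2); shot('wrist','w14')
E
```

```text
btn [[ 0.65866826 -0.04804861  0.067     ]] [[ 0.03798667 -0.08253779]] housing [[ 0.03722036 -0.08332597]]
rack A mm [-43.4  34.6] ang -0.002 width 0.0877
[[-7.35181294e-06  6.05563147e-02]
 [ 3.75565250e-04 -4.04741409e-02]] [[ 0.00206413 -0.04424906]
 [ 0.00351935 -0.13653198]]
[[-0.05150763 -0.07541455]]
time: 15.35
position: [0.5586, -0.046, 0.2025]
tool_rot: [1.139, 1.259, -1.147]
ft_force: [-1.1, 0.5, 0.6]
grip_width: 0.508
t 15.35 p [ 0.5586 -0.046   0.2025] shift mm [ -3.6   9.3 -21. ]
z axis yaw -1.479 y axis yaw 0.092 xaxis [-0.009  0.001 -1.   ] F [-1.1  0.5  0.6]
turn [-0.004 -0.002  0.009]
```

View pics/w14.png

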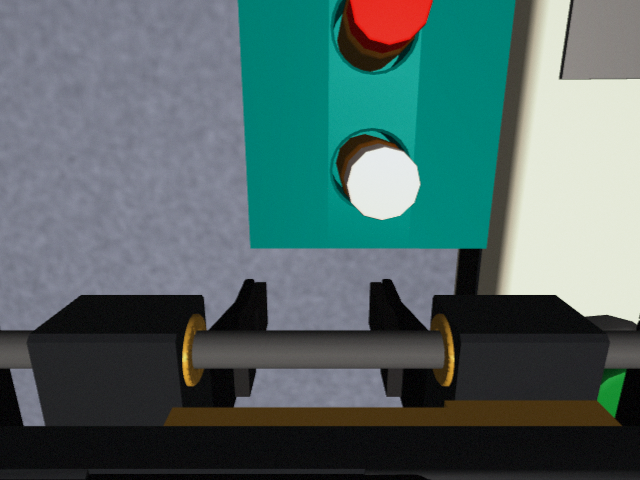

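```bash
python3 -m creep '[[-2,7,-5,0,0,0,44],[-1,0,-5,0,0,0,44],[0,0,-5,0,0,0,44],[0,0,-4,0,0,0,44],[0,0,0,0,0,0,44]]'; python3 -m creep '[[0,0,-3,0,0,0,44],[0,0,-3,0,0,0,44],[0,0,-2,0,0,0,44],[0,0,0,0,0,0,44]]'
python3 - <<'E'
from fit import *
shot('wrist','w15');print(toA(tool()[0]),tool()[2]['ft_force'])
E
```

```text
time: 15.9
position: [0.5673, -0.0263, 0.2104]
tool_rot: [1.14, 1.251, -1.14]
ft_force: [0.2, 0.3, 0.5]
grip_width: 0.504
time: 16.3
position: [0.5665, -0.0197, 0.2099]
tool_rot: [1.141, 1.25, -1.142]
ft_force: [-1.4, -4.0, 3.8]
grip_width: 0.501
[[-0.05104526 -0.04553075]] [-0.38682846 -4.95383509  3.25671243]
```

View pics/w15.png

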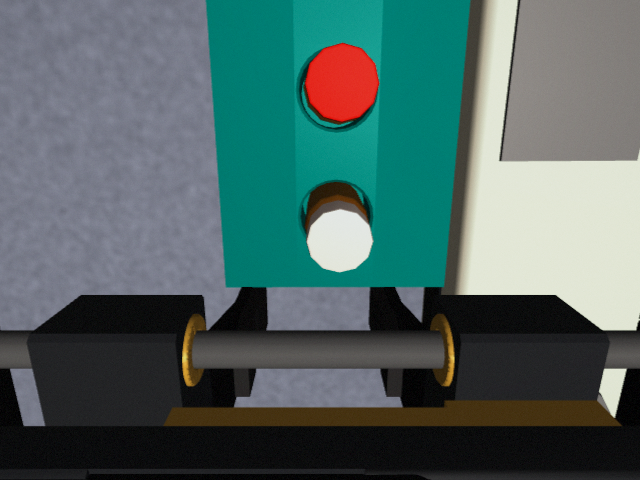

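```bash
python3 -m creep '[[0,0,-2,0,0,0,44],[0,0,-2,0,0,0,44],[0,0,0,0,0,0,44]]'; python3 -m creep '[[0,0,-1,0,0,0,44],[0,0,-1,0,0,0,44],[0,0,0,0,0,0,44]]'
python3 - <<'E'
from fit import *
shot('wrist','w16');print(toA(tool()[0]),tool()[2]['ft_force'])
d=shot('scene','s16');i=d['img'][210:370,180:390]
cv2.imwrite('pics/s16c.png',cv2.resize(i,(786,600),interpolation=cv2.INTER_CUBIC)[:,:,::-1])
E
```

```text
time: 16.65
position: [0.5661, -0.0152, 0.2098]
tool_rot: [1.141, 1.251, -1.141]
ft_force: [-0.7, -3.8, 2.5]
grip_width: 0.505
time: 16.95
position: [0.566, -0.0134, 0.2098]
tool_rot: [1.141, 1.251, -1.141]
ft_force: [-0.5, -4.8, 3.3]
grip_width: 0.503
[[-0.05101791 -0.03921161]] [ 0.49043721 -4.47918292  2.93572087]
```

View pics/w16.png

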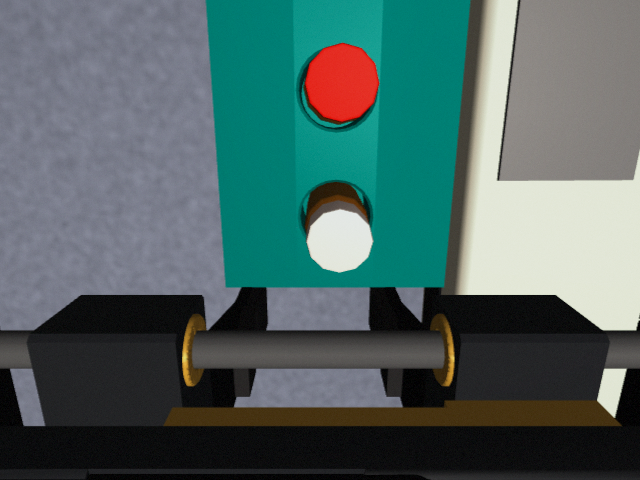

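View pics/s16c.png

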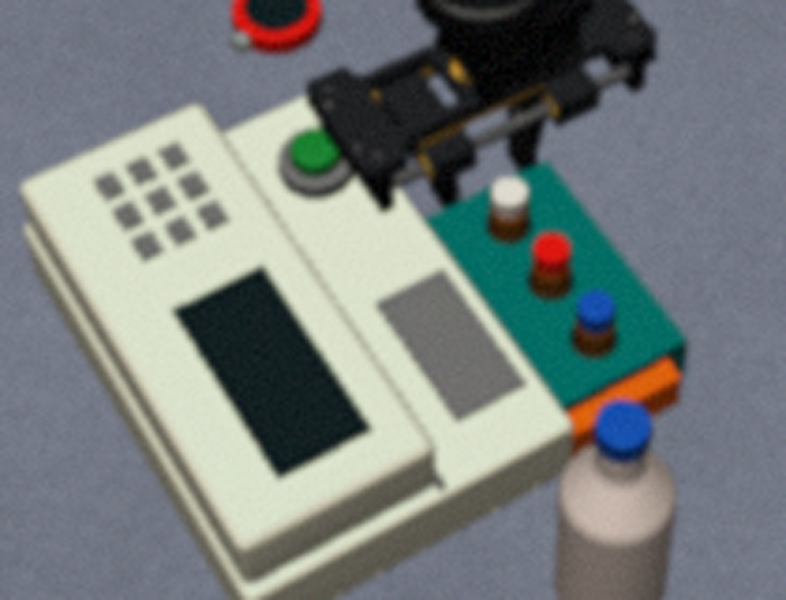

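Nearly at the fence, and the 4.5 N reading is still sliding force. I'll continue in 1 mm steps.

```bash
python3 -m creep '[[0,0,-1,0,0,0,44],[0,0,-1,0,0,0,44],[0,0,0,0,0,0,44]]'; python3 -m creep '[[0,0,-1,0,0,0,44],[0,0,0,0,0,0,44]]'
python3 - <<'E'
from fit import *
print(toA(tool()[0]),tool()[2]['ft_force'])
E
```

```text
time: 17.35
position: [0.5659, -0.0128, 0.2098]
tool_rot: [1.14, 1.249, -1.143]
ft_force: [-0.4, -7.4, 4.0]
grip_width: 0.504
time: 17.55
position: [0.5659, -0.0126, 0.2098]
tool_rot: [1.139, 1.248, -1.144]
ft_force: [-0.1, -10.8, 4.2]
grip_width: 0.508
[[-0.05096099 -0.03843173]] [ -0.11543333 -10.79114944   4.2370595 ]
```

The position stalled and the force rose to 10.8 N, so the rack is on the fence. Backing off and checking.

```bash
python3 -m creep '[[0,0,8,0,0,0,44],[0,0,10,0,0,0,44],[0,0,10,0,0,0,44],[-40,0,0,0,0,0,44],[-40,0,0,0,0,0,44]]';python3 -m creep '[[-35,0,0,0,0,0,0],[0,0,0,0,0,0,0],[0,0,0,0,0,0,0]]'
python3 - <<'E'
from fit import *
shot('wrist','w17');print(toA(tool()[0]),tool()[2]['ft_force'])
d=shot('scene','s17');i=d['img'][270:350,290:395]
cv2.imwrite('pics/s17c.png',cv2.resize(i,(786,600),interpolation=cv2.INTER_CUBIC)[:,:,::-1])
d=shot('top','t17');i=d['img'][165:305,215:375]
cv2.imwrite('pics/t17c.png',cv2.resize(i,(800,700),interpolation=cv2.INTER_CUBIC)[100:,:,::-1])
E
```

```text
time: 18.05
position: [0.5675, -0.0386, 0.2893]
tool_rot: [1.142, 1.255, -1.142]
ft_force: [0.4, -0.4, 0.0]
grip_width: 0.503
time: 18.35
position: [0.5683, -0.0382, 0.3251]
tool_rot: [1.142, 1.25, -1.14]
ft_force: [0.2, -1.5, -1.2]
grip_width: 0.319
[[-0.05148997 -0.06423524]] [ 0.43853092 -0.0092486  -0.77799098]
```

View pics/w17.png

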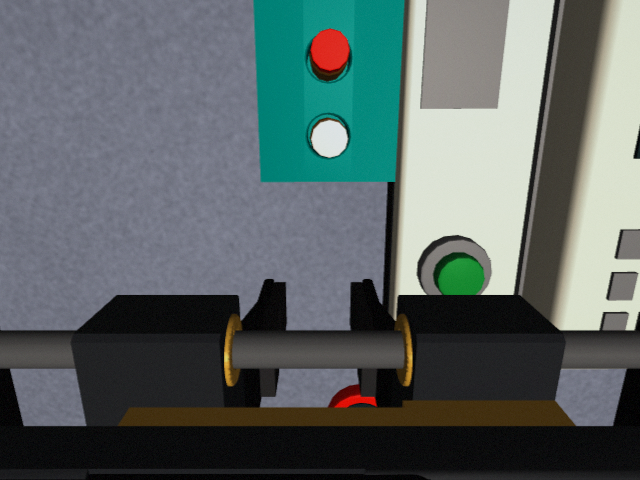

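View pics/t17c.png

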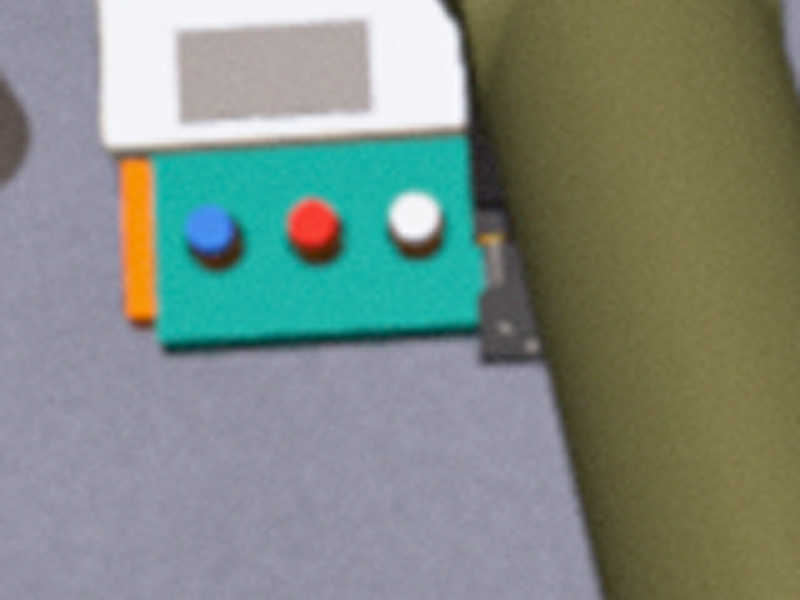

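View pics/s17c.png

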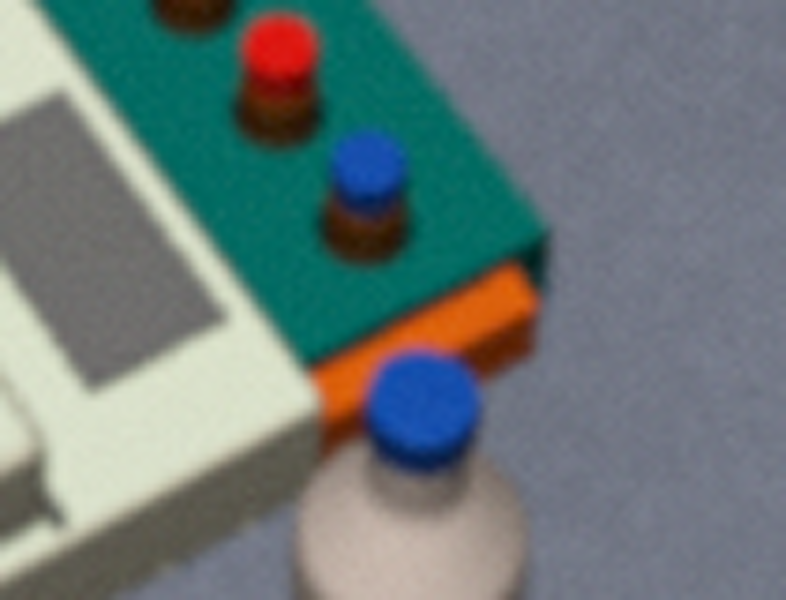

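Run:
```python
from fit import *
d=load('w17'); c,a=rackA(d,(261,182),(396,181)); print(toA(back(d,[(261,182),(396,181),(255,0)],.036)))
b=back(d,[(461,278)],.067); print('btn',b,toA(b)); h=back(d,[(455,269)],.056);print('hous',h)
T=load('t17'); print(toA(back(T,[c0(165,445),c0(470,428)],.036)))
plan([.657,-.049,.32],A[2]-np.pi/2)
```

```text
rack A mm [-44.1  46.9] ang 0.004 width 0.0883
[[-0.08794471 -0.02826533]
 [ 0.00034402 -0.02792548]
 [-0.08696138  0.0779202 ]]
btn [[ 0.65851976 -0.04913097  0.067     ]] [[ 0.03773586 -0.08360111]]
hous [[ 0.65800612 -0.0474136   0.056     ]]
[[-0.09073026  0.11628709]
 [-0.09143188 -0.02232228]]
t 18.5 p [ 0.5676 -0.0383  0.3231] shift mm [ 2.9 88.1 18.9]
z axis yaw -1.479 y axis yaw 0.092 xaxis [-0.003  0.001 -1.   ] F [-0.1 -0.5 -0. ]
turn [-0.003 -0.001  0.003]
```

```bash
python3 -m creep '[[0,44,9,0,0,0,0],[0,44,9,0,0,0,0],[0,0,0,0,0,0,0],[0,0,0,0,0,0,0]]'
python3 - <<'E'
from fit import *
plan([.6577,-.0488,.255],A[2]-np.pi/2)
d=shot('wrist','w18'); shot('scene','s18')
E
```

```text
time: 18.9
position: [0.6576, -0.0476, 0.3221]
tool_rot: [1.141, 1.256, -1.142]
ft_force: [-0.3, -0.8, -0.4]
grip_width: 0.008
t 18.9 p [ 0.6576 -0.0476  0.3221] shift mm [67.1  0.2  1.4]
z axis yaw -1.478 y axis yaw 0.093 xaxis [-0.004  0.003 -1.   ] F [-0.3 -0.8 -0.4]
turn [-0.003 -0.003  0.004]
```

View pics/w18.png

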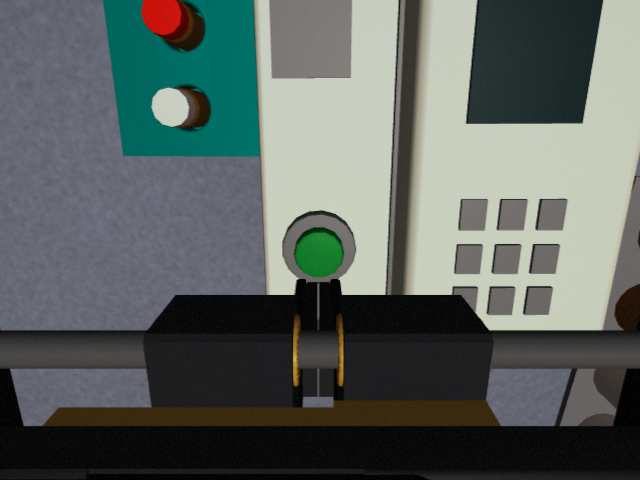

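```bash
python3 - <<'E'
from fit import *
d=load('w18'); print(back(d,[(319,253)],.067),back(d,[(319,253)],.070)); 
q=toA(back(d,[(259,155),(124,155)],.036));print(q)
E
python3 -m creep '[[40,0,1,0,0,0,0],[17,0,0,0,0,0,0],[0,0,0,0,0,0,0]]'
python3 -m creep '[[4,0,0,0,0,0,0],[2,0,0,0,0,0,0],[0,0,0,0,0,0,0]]'
python3 - <<'E'
from fit import *
shot('wrist','w19'); plan([.6577,-.0488,.245],A[2]-np.pi/2)
d=shot('scene','s19');i=d['img'][200:300,190:320]
cv2.imwrite('pics/s19c.png',cv2.resize(i,(780,600),interpolation=cv2.INTER_CUBIC)[:,:,::-1])
E
```

```text
[[ 0.65730829 -0.04870833  0.067     ]] [[ 0.65721565 -0.04770934  0.07      ]]
[[-0.00150856 -0.02771613]
 [-0.0874893  -0.02752952]]
time: 19.3
position: [0.6556, -0.0495, 0.2649]
tool_rot: [1.138, 1.255, -1.146]
ft_force: [1.0, -0.2, 0.3]
grip_width: 0.006
time: 19.6
position: [0.6578, -0.0488, 0.2627]
tool_rot: [1.142, 1.25, -1.14]
ft_force: [-0.6, -0.2, 0.3]
grip_width: 0.005
t 19.65 p [ 0.6578 -0.0489  0.2627] shift mm [17.7 -0.1 -0.1]
z axis yaw -1.479 y axis yaw 0.092 xaxis [ 0.001 -0.    -1.   ] F [-0.4  0.2 -0.4]
turn [-0.003  0.    -0.001]
```

View pics/w19.png

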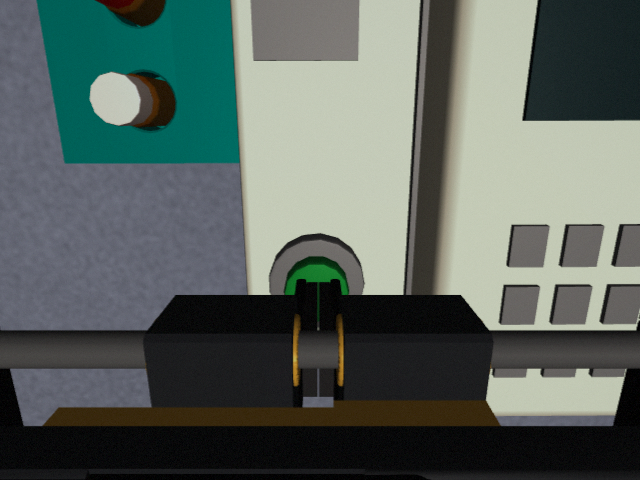

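View pics/s19c.png

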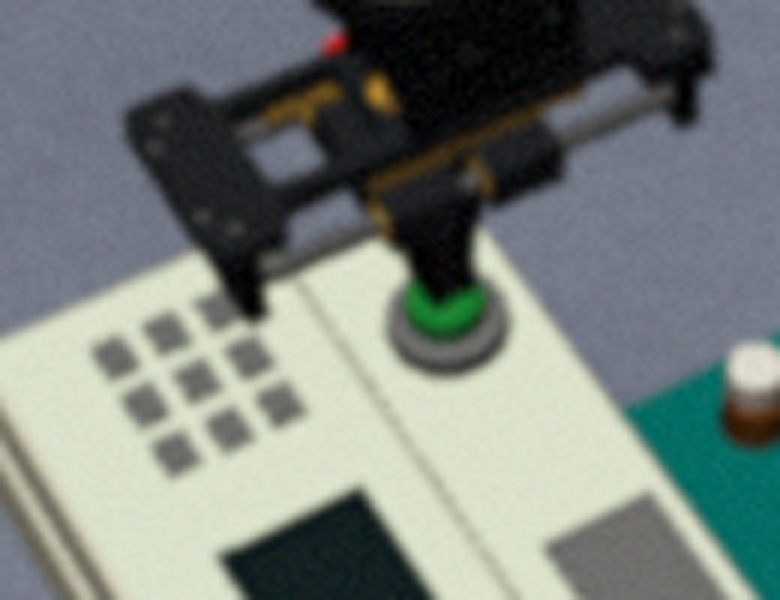

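```bash
python3 -m creep '[[6,0,0,0,0,0,0],[5,0,0,0,0,0,0],[0,0,0,0,0,0,0]]'
python3 -m creep '[[3,0,0,0,0,0,0],[2,0,0,0,0,0,0],[0,0,0,0,0,0,0]]'
python3 -m creep '[[2,0,0,0,0,0,0],[0,0,0,0,0,0,0]]'
```

```text
time: 20.0
position: [0.6579, -0.0489, 0.2506]
tool_rot: [1.142, 1.251, -1.14]
ft_force: [0.5, -0.6, 3.2]
grip_width: 0.004
time: 20.3
position: [0.6579, -0.0487, 0.2485]
tool_rot: [1.141, 1.249, -1.141]
ft_force: [-5.8, -1.0, 15.4]
grip_width: 0.004
time: 20.5
position: [0.658, -0.0485, 0.2483]
tool_rot: [1.14, 1.249, -1.142]
ft_force: [-8.8, -1.2, 24.5]
grip_width: 0.003
```

Run:
```python
from fit import *
shot('wrist','w20')
d=shot('scene','s20');i=d['img'][200:300,190:320]
cv2.imwrite('pics/s20c.png',cv2.resize(i,(780,600),interpolation=cv2.INTER_CUBIC)[:,:,::-1])
```

```text
(no output)
```

View pics/s20c.png

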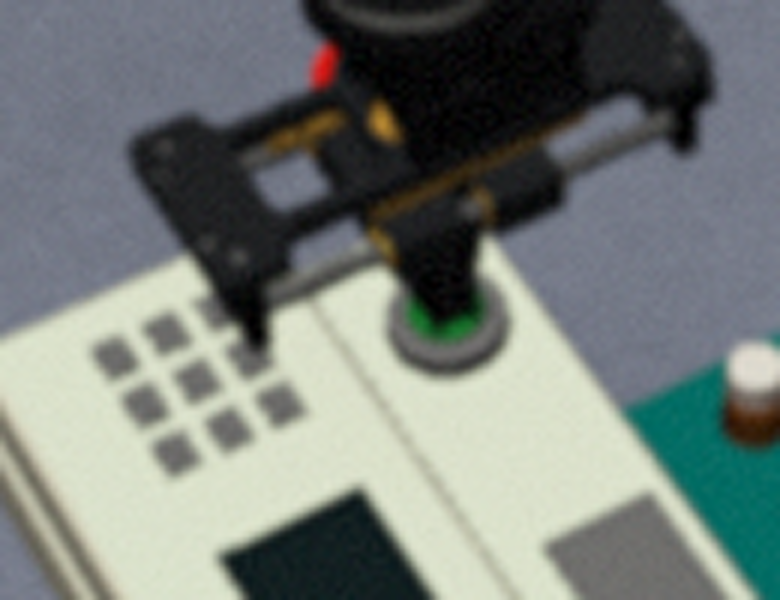

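View pics/w20.png

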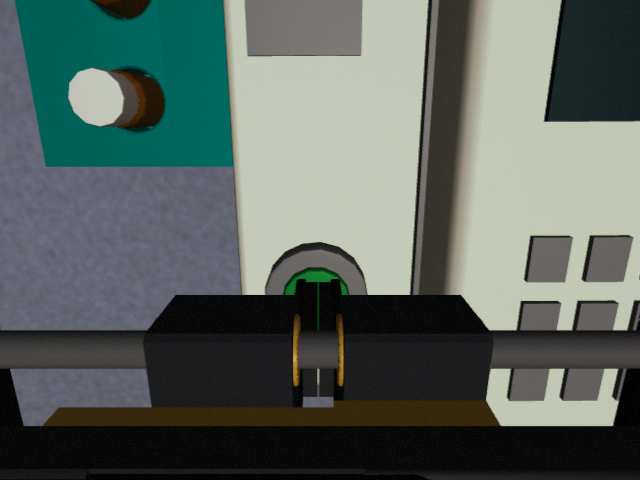

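The button is visibly flush in its housing at 24 N and stalled. Releasing and retracting.

```bash
python3 -m creep '[[-4,0,0,0,0,0,0],[-10,0,0,0,0,0,0],[-20,0,0,0,0,0,0],[-40,0,0,0,0,0,0],[-40,0,0,0,0,0,0]]'
python3 -m creep '[[-20,0,0,0,0,0,0],[0,0,40,0,0,0,0],[0,0,40,0,0,0,0],[0,0,40,0,0,0,0],[0,0,40,0,0,0,0]]'
python3 -m creep '[[0,0,40,0,0,0,0],[0,0,40,0,0,0,0],[0,0,0,0,0,0,0]]'
python3 - <<'E'
from fit import *
d=shot('top','t21');i=d['img'][165:305,215:375]
cv2.imwrite('pics/t21c.png',cv2.resize(i,(686,600),interpolation=cv2.INTER_CUBIC)[:,:,::-1])
d=shot('scene','s21');i=d['img'][210:370,180:390]
cv2.imwrite('pics/s21c.png',cv2.resize(i,(786,600),interpolation=cv2.INTER_CUBIC)[:,:,::-1])
E
```

```text
time: 21.1
position: [0.6569, -0.0492, 0.3576]
tool_rot: [1.14, 1.254, -1.143]
ft_force: [1.0, -0.5, 0.4]
grip_width: 0.005
time: 21.6
position: [0.6719, -0.2099, 0.3772]
tool_rot: [1.14, 1.253, -1.142]
ft_force: [-0.2, -0.9, 0.1]
grip_width: 0.006
time: 21.9
position: [0.6781, -0.2969, 0.3756]
tool_rot: [1.146, 1.246, -1.153]
ft_force: [0.2, -1.7, -0.1]
grip_width: 0.007
```

View pics/t21c.png

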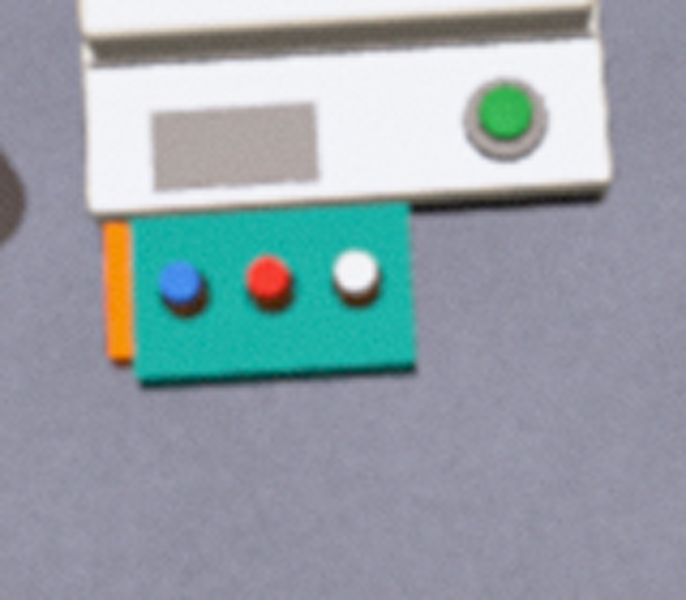

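View pics/s21c.png

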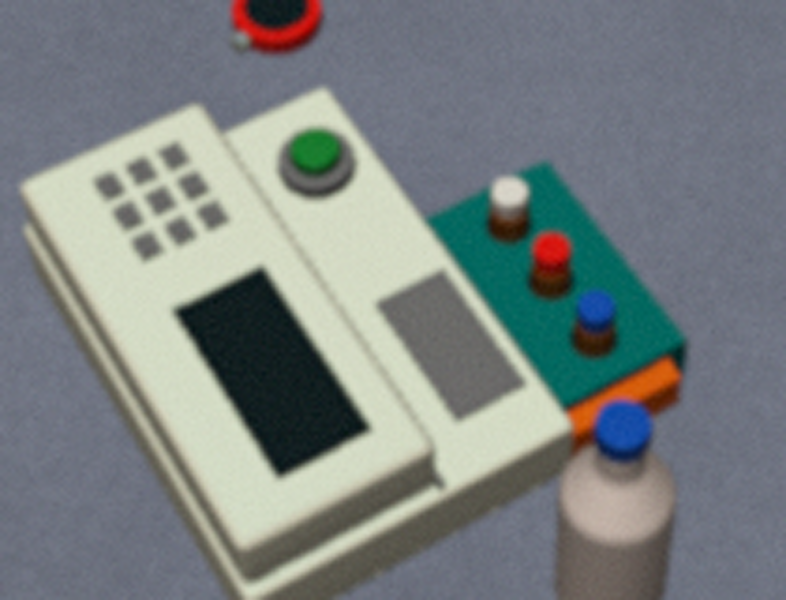

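```bash
python3 -c "
from bench import ctrl
print(ctrl.close_job())"
```

```text
the job is handed in; nothing more can be done
None
```

The rack is home in the loading corner, the start button was pressed fully down and came back up, and the job is handed in. It finished at about 22 s of the 61 s limit; `close_job` gives no verdict, so the result below rests on my own checks.

**What I did:**
- **First push (+y):** this went about 8 mm too far, and the rack's front corner ended up behind the end of the fence. I lifted clear and nudged the rack back from its other end.
- **To the stop:** two fingers on the long side squared the rack and pushed it in. At the stop the force rose to 8.7 N, with the tool where I had predicted.
- **To the fence:** two fingers on the end pushed it over, and it stalled there at 10.8 N.
- **Start button:** I pressed with closed fingers until it stalled at about 24 N, visibly flush in its housing, then released and moved away.

**Last checks:**
- **Rack position:** just before the press, the wrist camera put it at x = -44.1 mm, y = +46.9 mm in the analyser frame, turned 0.004 rad. The target is -44 and +45.
- **Final pictures:** the rack is still in the corner, all three vials stand in their pockets and the button is up. The spray and stopwatch look unmoved. I did not check the other bystanders again in the last pictures.
- **Disagreements:** the top camera put the rack's long side about 3 mm further from the stop than the wrist camera, still inside the 5 mm limit. The y reading of +46.9 mm lies past the fence contact position, which is not possible. I put both down to calibration error and trusted the contact forces.

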